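Draw a spare fuel-pump plunger for its drop test

ROBOT

A 6-joint arm with a two-finger parallel gripper is mounted at the origin on the work surface. World frame = base frame: x ahead of the robot, y to its left, z up, the work surface at z = 0. Lengths are in mm, angles in degrees, forces in N, time in s.
With the tool pointing down it reaches from about 350 to 800 mm from the base axis. Payload 7.3 kg.
Tool frame: the origin (TCP) lies on the mounting face of the last link; the fingertips stand 173 mm ahead of it and the grasp point (between the pads) lies 155 mm ahead of it; z points along the fingers, y is the direction in which the jaws open and shut (so a half turn about z gives the same grasp; the last joint's range is limited). The gripper opens to 85 mm and grips with 20 to 120 N. Pads are 22 mm wide; open, the fingers measure 114 mm over their backs; the gripper's body (76 mm by 85 mm) begins 54 mm behind the grasp point. The pads swing forward as they close: fully open they stand 13 mm farther back than shut.
Start: joints at [-81.188, 19.595, 87.324, -0, 73.075, -8.365], TCP at [155.068, -501.579, 404.722] pointing down, gripper open.
Joint ranges: [-145.02, 145.02], [-44.19, 115.74], [2.07, 154.8], [-57.11, 237.11], [16.16, 152.29], [-177.93, 177.93]. Speed limits (degrees/s): [147.25, 147.25, 180, 180, 180, 180].

INTERFACE

Orientations are given as [roll, pitch, yaw] about the fixed x, y, z axes, in that order (R = Rz(yaw) Ry(pitch) Rx(roll)).
In Python, from rig import bot, eyes gives the robot as it stands. The module is installed in compiled form; this text tells all that it offers.
- The arm moves only by the shell command python3 -m pendant 'ROWS'. ROWS is JSON, a list of rows, each a list of 3 entries, a list of its own where there are three numbers: the shift along the world's x, y, z in mm, then the turn, a rotation vector about the world's x, y, z in rad, then the gripper command: -1 is shut, 1 is fully open, values between are in proportion. A call has 1 to 10 rows; each row is the pose to reach, as a shift and turn from the pose commanded when the call began; what a row does not reach only later rows make up. A row lasts 1/10 s, in which the tool goes at most 50 mm and 8.59 degrees, less where a joint would pass 70% of its speed; a pose out of reach is approached as far as the arm can. A call with a gripper value outside its range is refused whole. The fingers move at their own pace and stop on an object; the grip force is fixed at half the most. Time passes only in rows, so rows that repeat a pose let the fingers close. It gives the time, the measured TCP pose, the force and the opening at its end, in the units of the state.
- bot.state(): the state, without advancing time (a new reading comes with each control period).
- eyes.read_camera(name): name is "side" or "top" or "wrist"; returns (picture, depth): 480x640x3 uint8, blue, green, red; 480x640 float32, mm along the optical axis (not along the pixel's ray), 0 where there is no reading.
- eyes.camera_model(name): a dict with "fx", "fy", "cx", "cy" (pixels), "distortion" ([k1, k2, p1, p2, k3] as OpenCV has them; the pictures are not rectified), "extrinsics" (4x4, takes a point from camera to world coordinates). Camera axes: x right, y up, looking along -z (the intrinsics and any distortion apply to the point x, -y, -z); pixel columns grow to the right and rows downward; lengths in mm; the calibration is good to about 2 mm. A picture is of the moment at which its call begins: read the wrist's pose just before it. camera_model takes no time and is no camera call; for the wrist camera it gives the pose at the moment of the call.
- bot.job_done(): hands the job in, once; it reports no verdict.
The state is a dict: "clock": time; "qpos": joint angles; "qd": joint speeds; "joint_efforts": joint torques, N m; "eef_pos": TCP position; "ee_rot": TCP orientation; "force": force on the tool from outside, world axes, zero at the start; "ft_torque": the same for the moment, N m; "finger_gap": opening from 0.0 (shut) to 1.0 (fully open).
Only numpy, scipy, OpenCV 4.12 (cv2) and the standard library are available. Lean on these libraries where they do the work, as an engineer would, in place of code of your own. Each camera call takes 0.05 s, during which the arm holds its last target. There are 200 camera calls.

TASK

Two spare fuel-pump elements stand foot-up in the holding block, both plungers locked in by the one keeper bar that lies over their feet: turn the keeper, its knob towards you, until the bar stands square to the row of the two barrels, clear of both plungers. Then grip the thicker plunger and draw it straight up out of its barrel by 45 mm (a third of its length) and no further, without forcing it sideways in the bore, ready for the drop test. Finish holding it there, and leave the thinner plunger down and the other spares where they lie.

Things in the scene. Friction and masses are not known exactly. Their poses are not given: they have to be found in the camera images.
- block: Holding block of black plastic, 90 x 230 x 30 mm, bolted to the shelf; origin at the centre of its underside, on the shelf. Its y axis runs along the row of the two barrels, which stand on its top at y = +70 and -70 mm (which element is on which side varies). Its x axis points away from the robot, turned by up to about 0.35 rad.
- keeper_pivot (a point): Centre of the keeper bar on its pivot post (18 mm thick steel post, axis vertical, in the middle of the block), 171 mm above the shelf.
- keeper (a joint): Angle of the keeper bar about the vertical pivot, rad, anticlockwise seen from above: 0 = bar along the block's y axis over both plunger feet, 1.571 = bar square to the row, with the knob towards the robot (block's -x). It turns from -0.3 to 1.9, has no stop or notch at 1.571, and stays where it is left (stiff by friction: about 1.5 N at the knob).
- keeper_knob (a point): Middle of the keeper's upright black round knob, 20 mm diameter, 26 mm tall, that spins freely on its stud, 82 mm from the pivot, 191 mm above the shelf (knob from 178 to 204 mm). It is on the block's +y half at joint value 0. The steel bar is 20 mm wide, 190 mm long overall, 6 mm thick, underside 168 mm and top 174 mm above the shelf; the nut on its middle reaches 185 mm.
- large_barrel: Barrel of the thicker element: upright steel cylinder 95 mm high, flange 64 mm wide and 24 mm high at the bottom, 52 mm wide above; fixed, standing on the block. Origin at the centre of its underside, 30 mm above the shelf, z up. Its bore is 25.2 mm.
- large_mouth (a point): Centre of the bore's mouth in the top face of the thicker element's barrel, 125 mm above the shelf.
- large_plunger: The thicker plunger, loose in the bore of the large barrel: steel rod 24 mm in diameter and 135 mm long overall, about 0.45 kg, that stands down in its barrel with 40 mm showing: the round foot on top (34 mm diameter, 12 mm thick), below it a thinner neck with a flat vane (28 mm wide), then the rod. Origin at the centre of its lower end, z up along its axis. Nothing but gravity holds it down; let go, it drops back.
- large_foot (a point): Centre of the thicker plunger's foot, the place to grip (34 mm wide all round); with the plunger down it is 159 mm above the shelf and 34 mm above the mouth, with the foot's flat top at 165 mm. With the keeper square, close the fingers along the block's x axis: that leaves them free of the keeper and of the other element.
- small_barrel: Barrel of the thinner element, 36 mm wide (flange 64 mm), 95 mm high, fixed on the other side of the block; origin at the centre of its underside.
- small_plunger: The thinner plunger, loose, down in its barrel: rod 16 mm in diameter, foot 24 mm in diameter, same length; origin at the centre of its lower end. To be left down.
- insulator: White ribbed ceramic insulator, 32 mm wide, 90 mm tall, standing in the open tray on the left; origin under its centre. Leave alone.
- washer0: Bronze thrust washer, 58 mm outside, 38 mm hole, 5 mm thick, lying in the tray; origin under its centre. Leave alone.
- washer1: The second bronze thrust washer, like the first. Leave alone.
- rocker: Cast aluminium rocker arm, about 165 mm long, 36 mm high, lying on the shelf to the right of the block; origin under its centre. Leave alone.

How it is judged:
By the outcome, as a careful person would: the job done as asked, in the order asked, and still so for the second after the job is handed in, while the arm keeps its last pose, push and grip.
It also fails if it takes over 45 s, if anything falls off the work surface, if the arm or the gripper's body presses on something with over 40 N, if the wrist force passes 120 N, or if a joint passes its speed limit or range.

## Working session

There is one attempt and no reset: what is moved stays moved. The work goes in short steps, Python scripts to look and compute and a shell command to move; the robot and the scene stay as the last step left them, time stands still between calls to the robot, and variables do not carry over. Pictures are saved under pics/ and viewed, about 8 in all and at most 12, crops included, and the job is handed in when it is done.

```bash
mkdir -p pics; cat > h.py <<'E'
import numpy as np,cv2
from rig import bot,eyes
def snap(n,f):
    m=eyes.camera_model(n);p,d=eyes.read_camera(n);cv2.imwrite(f'pics/{f}.png',p);np.savez(f'{f}.npz',d=d,p=p,E=m['extrinsics'],K=[m['fx'],m['fy'],m['cx'],m['cy']],D=m['distortion'])
def ray(f,u,v):
    z=np.load(f+'.npz');fx,fy,cx,cy=z['K'];K=np.array([[fx,0,cx],[0,fy,cy],[0,0,1.]])
    a=cv2.undistortPoints(np.array([[[u,v]]],float),K,z['D'])[0,0]
    return z,np.array([a[0],-a[1],-1.])
def atdepth(f,u,v):
    z,r=ray(f,u,v);d=z['d'][int(v),int(u)];E=z['E'];return E[:3,:3]@(r*d)+E[:3,3]
def atz(f,u,v,h):
    z,r=ray(f,u,v);E=z['E'];w=E[:3,:3]@r;o=E[:3,3];return o+w*(h-o[2])/w[2]
E
python3 - <<'E'
from h import *
snap('top','t0');snap('side','s0')
print(bot.state()); print(eyes.camera_model('top'))
E
```

```text
{'clock': 0.1, 'qpos': array([-8.11895281e+01,  1.96319412e+01,  8.73701941e+01,  2.25380269e-04,
        7.30780046e+01, -8.36493277e+00]), 'qd': array([-0.00392884, -0.1983185 , -0.12682903,  0.04779753,  0.13543133,
        0.03936981]), 'joint_efforts': array([ 7.47803824e-04, -4.34449017e+01, -2.46489125e+01, -1.53669494e-04,
        4.68058264e-03,  2.40169425e-05]), 'eef_pos': array([ 155.03647877, -501.4582698 ,  404.10939034]), 'ee_rot': array([-1.79920744e+02, -1.18717810e-02,  1.71753307e+01]), 'force': array([-0.20582712, -0.59956802,  0.13877634]), 'ft_torque': array([-0.00418151,  0.0264079 , -0.02449655]), 'finger_gap': 1.0013325727988593}
{'fx': 541.8840150239438, 'fy': 541.8840150239438, 'cx': 318.0891353330035, 'cy': 251.87472281650605, 'distortion': array([-0.12098794,  0.        ,  0.        ,  0.        ,  0.        ]), 'extrinsics': array([[ 1.63395164e-02,  9.86683222e-01, -1.61830899e-01,
         3.27931177e+02],
       [-9.99849077e-01,  1.70793120e-02,  3.18122356e-03,
         1.78106961e+01],
       [ 5.90282033e-03,  1.61754495e-01,  9.86813376e-01,
         1.37846970e+03],
       [ 0.00000000e+00,  0.00000000e+00,  0.00000000e+00,
         1.00000000e+00]])}
```

View pics/t0.png

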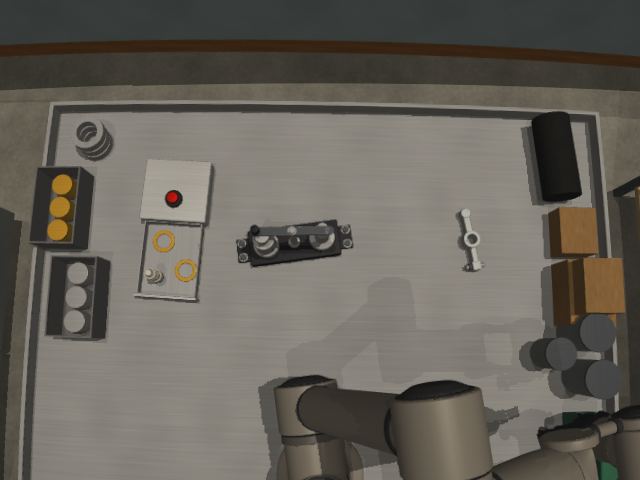

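View pics/s0.png

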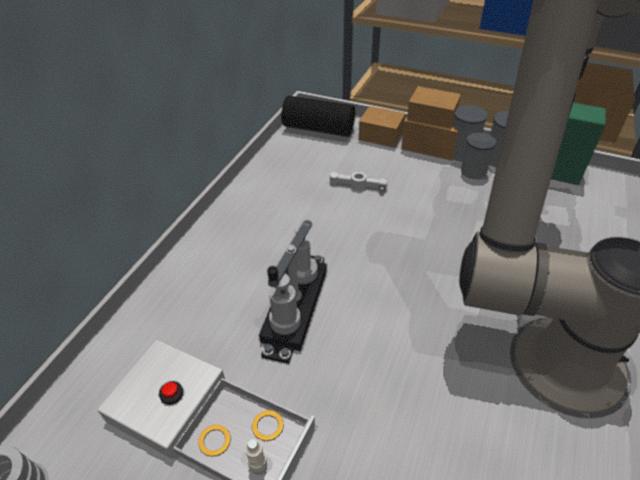

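The top view shows the block at about (295,243), the keeper bar from (252,230) to (335,230) and the knob at (255,230). I'll enlarge that area.

```bash
python3 - <<'E'
from h import *
p=cv2.imread('pics/t0.png')[205:275,230:360]
cv2.imwrite('pics/t0c.png',cv2.resize(p,None,fx=6,fy=6,interpolation=cv2.INTER_CUBIC))
p=cv2.imread('pics/s0.png')[215:365,240:350]
cv2.imwrite('pics/s0c.png',cv2.resize(p,None,fx=4,fy=4,interpolation=cv2.INTER_CUBIC))
for q in [(255,230),(293,230),(320,230),(300,160),(400,280),(290,257)]: print(q,atdepth('t0',*q).round(1))
E
```

```text
(255, 230) [567.  154.3 205. ]
(293, 230) [573.2  71.3 181.4]
(320, 230) [575.4  10.4 175.7]
(300, 160) [799.4  65.4   4.3]
(400, 280) [ 484.4 -197.9    0.7]
(290, 257) [536.3  84.5  20.1]
```

View pics/t0c.png

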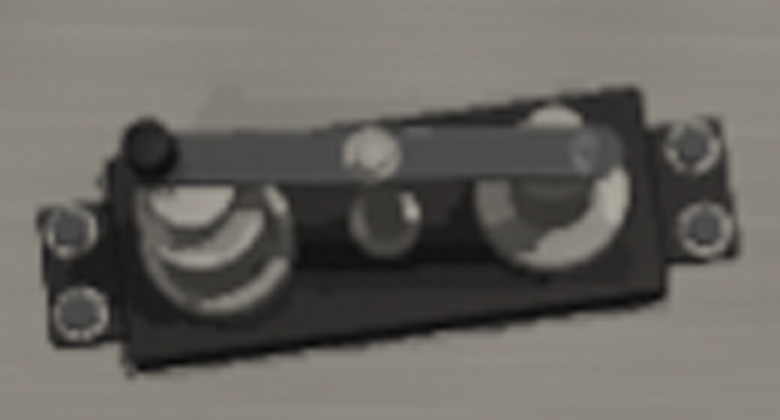

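View pics/s0c.png

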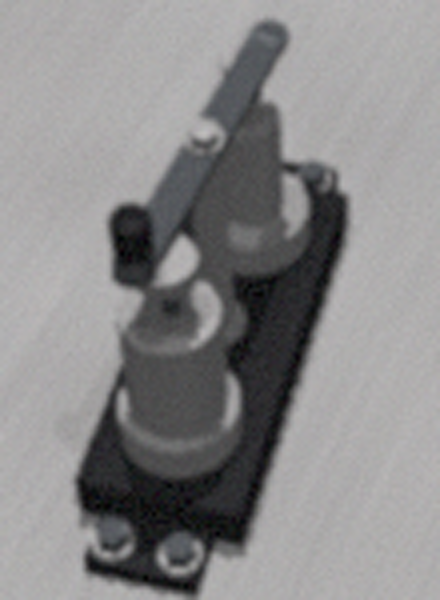

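```bash
python3 - <<'E'
from h import *
def c(x,y,z): return atz('t0',230+(x+.5)/6-.5,205+(y+.5)/6-.5,z)
piv=c(372,153,185);kn=c(150,146,204);end=c(590,152,174)
f=c(205,205,165)
A=c(640,88,30);B=c(110,160,30);C=c(662,298,30);D=c(130,368,30)
b=[c(70,229,25),c(79,313,25),c(692,145,25),c(705,228,25)]
for n,v in zip('piv kn end foot A B C D'.split(),[piv,kn,end,f,A,B,C,D]): print(n,v.round(1))
print((np.mean(b,0)).round(1),'blockcenter', ((A+B+C+D)/4).round(1))
def yaw(p,q): d=q-p;return np.degrees(np.arctan2(-d[0],d[1]))
print('bar',yaw(piv,kn),yaw(end,kn),np.linalg.norm((kn-piv)[:2]),'block',yaw(C,D),yaw(A,B),yaw((b[2]+b[3])/2,(b[0]+b[1])/2),yaw(b[2],b[0]),yaw(b[3],b[1]))
E
```

```text
piv [572.2  74.3 185. ]
kn [569.6 155.5 204. ]
end [576.3  -7.5 174. ]
foot [555.1 138.3 165. ]
A [634.1 -31.4  30. ]
B [599.1 192.6  30. ]
C [544.  -41.7  30. ]
D [510.4 180.9  30. ]
[572.5  74.8  25. ] blockcenter [571.9  75.1  30. ]
bar 1.852871986361019 2.352347670914986 81.18601913630192 block 8.575941558315016 8.886955292729683 8.827511224271857 8.819950244965009 8.835055794966935
```

The thicker element is on the knob side (+y). Block yaw is about 8.8°, the bar is at about 2°, and the pivot is at about (572,74.5). I'll hover over the knob with the jaws tangential to its arc.

```bash
python3 -m pendant '[[[415,657,0],[0,0,1.306],0],[[415,657,0],[0,0,1.306],0],[[415,657,0],[0,0,1.306],0],[[415,657,0],[0,0,1.306],0],[[415,657,0],[0,0,1.306],0],[[415,657,0],[0,0,1.306],0],[[415,657,0],[0,0,1.306],0],[[415,657,0],[0,0,1.306],0],[[415,657,0],[0,0,1.306],0],[[415,657,0],[0,0,1.306],0]]'
```

```text
clock: 1.1
eef_pos: [422.7, -76.8, 404.7]
ee_rot: [180.0, 0.0, 92.2]
force: [1.1, -1.2, 0.4]
finger_gap: 0.499
```

```bash
python3 -m pendant '[[[147,232,0],[0,0,0],0],[[147,232,0],[0,0,0],0],[[147,232,0],[0,0,0],0],[[147,232,0],[0,0,0],0],[[147,232,0],[0,0,0],0],[[147,232,0],[0,0,0],0],[[147,232,0],[0,0,0],0],[[147,232,0],[0,0,0],0]]'; python3 - <<'E'
from h import *
print(bot.state()['eef_pos'],bot.state()['ee_rot']);snap('wrist','w1')
E
```

```text
clock: 1.9
eef_pos: [568.9, 153.3, 403.9]
ee_rot: [-179.9, 0.0, 92.1]
force: [-0.3, 0.1, 0.7]
finger_gap: 0.501
[568.89634308 153.29229968 403.85686068] [-1.79898467e+02  3.48920878e-02  9.20658775e+01]
```

View pics/w1.png

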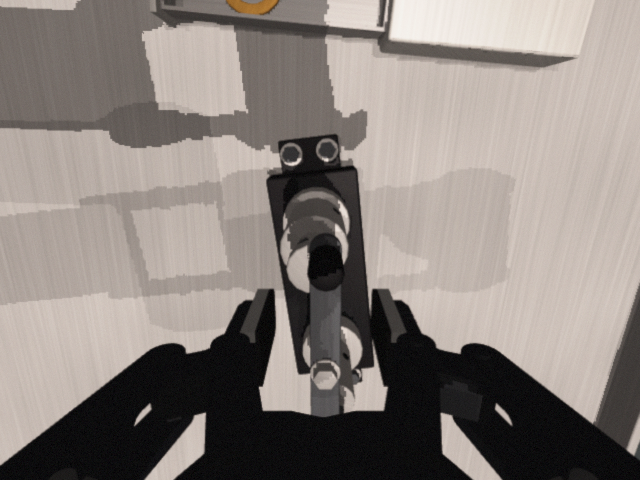

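```bash
cat >> h.py <<'E'
def cloud(f):
    z=np.load(f+'.npz');fx,fy,cx,cy=z['K'];K=np.array([[fx,0,cx],[0,fy,cy],[0,0,1.]])
    v,u=np.mgrid[0:480,0:640];a=cv2.undistortPoints(np.stack([u.ravel(),v.ravel()],1)[:,None].astype(float),K,z['D'])[:,0]
    d=z['d'].ravel();P=np.c_[a[:,0],-a[:,1],-np.ones(len(a))]*d[:,None]
    return (P@z['E'][:3,:3].T+z['E'][:3,3]).reshape(480,640,3)
def band(C,z0,z1,xy,r):
    m=(C[...,2]>z0)&(C[...,2]<z1)&(np.hypot(C[...,0]-xy[0],C[...,1]-xy[1])<r);P=C[m]
    return P,m
def rep(n,C,z0,z1,xy,r):
    P,m=band(C,z0,z1,xy,r)
    if len(P)<5: print(n,len(P));return
    (c,rad)=cv2.minEnclosingCircle(P[:,:2].astype(np.float32)); lo,hi=np.percentile(P,[2,98],0)
    v,u=np.nonzero(m);print(n,len(P),'mid',((lo+hi)/2).round(1),'size',(hi-lo).round(1),'circ',np.round(c,1),round(rad,1),'px',u.mean().round(),v.mean().round())
E
python3 - <<'E'
from h import *
print(atz('w1',325,374,185))
for f in ('w1','t0'):
    C=cloud(f)
    rep('knob',C,201,207,(570,155),16)
    rep('nut',C,181,189,(572,74),16)
    rep('foot',C,161,168,(561,143),25)
    rep('mouth',C,120,130,(561,143),35)
    P,m=band(C,171,178,(572,74),100)
    l=cv2.fitLine(P[:,:2].astype(np.float32),cv2.DIST_HUBER,0,.01,.01).ravel();print('bar',len(P),l,np.degrees(np.arctan2(-l[0],l[1])))
E
```

```text
[571.96106127  79.64208403 185.        ]
knob 969 mid [569.1 155.9 203. ] size [16.9 17.2  3.1] circ [569.1 155.9] 10.0 px 325.0 274.0
nut 360 mid [571.8  73.7 183. ] size [13.5 13.   3.5] circ [572.3  73.3] 8.1 px 325.0 379.0
foot 834 mid [552.3 143.2 164. ] size [12.7 29.9  3.6] circ [557.4 142.9] 16.7 px 299.0 267.0
mouth 1511 mid [561.2 151.  123.4] size [48.2 33.5  5. ] circ [561.4 143. ] 25.9 px 311.0 233.0
bar 3703 [ 3.2434452e-02 -9.9947387e-01  5.7097919e+02  9.7399086e+01] -178.14131
knob 42 mid [570.7 155.7 204.3] size [16.6 15.7  4.6] circ [571.3 156.5] 9.7 px 255.0 228.0
nut 32 mid [574.3  75.3 184.8] size [12.6 14.5  6.9] circ [573.7  74.9] 8.2 px 292.0 229.0
foot 64 mid [554.8 142.5 164.9] size [14.2 30.6  5.8] circ [559.4 142.6] 16.1 px 262.0 238.0
mouth 160 mid [553.6 142.7 124.7] size [30.3 49.1  8.6] circ [561.7 142.7] 25.6 px 264.0 243.0
bar 532 [ 3.9266817e-02 -9.9922878e-01  5.7379779e+02  6.5686127e+01] -177.74959
```

```bash
python3 -m pendant '[[[0,2.5,-25],[0,0,0],0],[[0,2.5,-50],[0,0,0],0],[[0,2.5,-50],[0,0,0],0],[[0,2.5,-50],[0,0,0],-0.45],[[0,2.5,-50],[0,0,0],-0.45],[[0,2.5,-50],[0,0,0],-0.45],[[0,2.5,-50],[0,0,0],-0.45],[[0,2.5,-50],[0,0,0],-0.45]]'
python3 - <<'E'
import numpy as np
p=np.array([572,74.]);
for a in range(2,103,8): 
    r=np.radians(a);print(a,(p+82*np.array([-np.sin(r),np.cos(r)])-(569.1,155.9)).round(1), round(np.radians(a-2),3))
r=np.radians(98.8);print((p+82*np.array([-np.sin(r),np.cos(r)])-(569.1,155.9)).round(1), np.radians(96.8))
E
```

```text
clock: 2.75
eef_pos: [569.1, 155.6, 355.3]
ee_rot: [179.9, -0.0, 92.0]
force: [0.5, -0.0, -0.5]
finger_gap: 0.272
2 [0.  0.1] 0.0
10 [-11.3  -1.1] 0.14
18 [-22.4  -3.9] 0.279
26 [-33.   -8.2] 0.419
34 [-43.  -13.9] 0.559
42 [-52. -21.] 0.698
50 [-59.9 -29.2] 0.838
58 [-66.6 -38.4] 0.977
66 [-72.  -48.5] 1.117
74 [-75.9 -59.3] 1.257
82 [-78.3 -70.5] 1.396
90 [-79.1 -81.9] 1.536
98 [-78.3 -93.3] 1.676
[-78.1 -94.4] 1.689478715930511
```

```bash
python3 -m pendant '[[[-5.7,-0.4,0],[0,0,0.07],-0.45],[[-11.3,-1.1,0],[0,0,0.14],-0.45],[[-16.9,-2.3,0],[0,0,0.209],-0.45],[[-22.4,-3.9,0],[0,0,0.279],-0.45],[[-27.8,-5.8,0],[0,0,0.349],-0.45],[[-33,-8.2,0],[0,0,0.419],-0.45],[[-38.1,-10.9,0],[0,0,0.489],-0.45],[[-43,-13.9,0],[0,0,0.559],-0.45],[[-47.6,-17.3,0],[0,0,0.628],-0.45],[[-52,-21,0],[0,0,0.698],-0.45]]'
```

```text
clock: 3.75
eef_pos: [517.1, 134.8, 355.1]
ee_rot: [179.9, 0.0, 132.2]
force: [1.4, 1.6, 0.1]
finger_gap: 0.278
```

```bash
python3 -m pendant '[[[-4.1,-4,0],[0,0,0.07],-0.45],[[-7.9,-8.2,0],[0,0,0.14],-0.45],[[-11.4,-12.7,0],[0,0,0.209],-0.45],[[-14.6,-17.4,0],[0,0,0.279],-0.45],[[-17.5,-22.4,0],[0,0,0.349],-0.45],[[-20,-27.5,0],[0,0,0.419],-0.45],[[-22.1,-32.8,0],[0,0,0.489],-0.45],[[-23.9,-38.3,0],[0,0,0.559],-0.45],[[-25.3,-43.9,0],[0,0,0.628],-0.45],[[-26.3,-49.5,0],[0,0,0.698],-0.45]]'; python3 -c "
from h import *
C=0
snap('top','t2');C=cloud('t2');rep('knob',C,198,208,(493,85),30)"
```

```text
clock: 4.75
eef_pos: [490.8, 85.3, 355.1]
ee_rot: [179.9, 0.1, 172.2]
force: [1.1, 1.8, 0.9]
finger_gap: 0.274
knob 0
```

```bash
python3 -m pendant '[[[-0.6,-5.7,0],[0,0,0.07],-0.45],[[-0.8,-11.4,0],[0,0,0.14],-0.45],[[-0.5,-17.1,0],[0,0,0.209],-0.45],[[0.2,-23.9,0],[0,0,0.293],-0.45],[[0.2,-23.9,0],[0,0,0.293],-0.45],[[0.2,-23.9,0],[0,0,0.293],-1],[[0.2,-23.9,0],[0,0,0.293],-1],[[0.2,-23.9,0],[0,0,0.293],-1],[[0.2,-23.9,0],[0,0,0.293],-0.3],[[0.2,-23.9,0],[0,0,0.293],-0.3]]'; python3 -m pendant '[[[0,0,0],[0,0,0],0],[[0,0,0],[0,0,0],0],[[0,0,50],[0,0,0],0],[[0,0,80],[0,0,0],0],[[0,0,80],[0,0,0],0],[[0,0,80],[0,0,0],0]]'
python3 - <<'E'
from h import *
snap('wrist','w3');C=cloud('w3')
rep('knob',C,201,207,(491,62),30);rep('nut',C,181,189,(572,74),16);rep('foot',C,161,168,(561,143),25);rep('mouth',C,120,130,(561,143),35);rep('sfoot',C,161,168,(582,5),25);rep('smouth',C,120,130,(582,5),25)
P,m=band(C,171,178,(572,74),100)
l=cv2.fitLine(P[:,:2].astype(np.float32),cv2.DIST_HUBER,0,.01,.01).ravel();print('bar',len(P),l,np.degrees(np.arctan2(-l[0],l[1])))
E
```

```text
clock: 5.8
eef_pos: [491.0, 61.5, 354.4]
ee_rot: [180.0, -0.0, -171.2]
force: [-0.7, -0.8, 0.1]
finger_gap: 0.349
clock: 6.4
eef_pos: [490.9, 61.3, 434.8]
ee_rot: [-180.0, 0.1, -171.2]
force: [0.2, -0.3, -1.4]
finger_gap: 0.497
knob 712 mid [490.3  60.3 202.9] size [17.  16.8  3.2] circ [490.4  60.3] 9.8 px 322.0 258.0
nut 285 mid [571.6  72.9 183.2] size [12.8 13.7  3.6] circ [572.   72.6] 8.1 px 322.0 354.0
foot 150 mid [550.7 149.7 163.6] size [11.5 14.6  4.1] circ [551.3 149.7] 10.7 px 424.0 329.0
mouth 693 mid [549.1 147.5 123.6] size [25.6 36.4  5.6] circ [552.4 147. ] 23.3 px 412.0 300.0
sfoot 25 mid [576.   -4.8 163.3] size [5.6 4.  3.8] circ [575.8  -5. ] 3.5 px 223.0 331.0
smouth 297 mid [577.7  -2.3 123.2] size [24.5 20.9  5.4] circ [578.7  -0.7] 15.9 px 235.0 305.0
bar 3703 [9.8795146e-01 1.5476397e-01 5.6224170e+02 7.1396370e+01] -81.096886
```

View pics/w3.png

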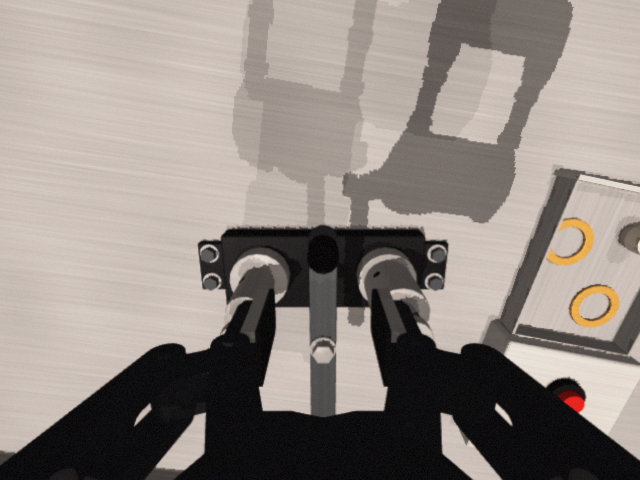

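```bash
python3 -m pendant '[[[70,82,0],[0,0,-1.571],0.5],[[70,82,0],[0,0,-1.571],0.5],[[70,82,0],[0,0,-1.571],0.5],[[70,82,0],[0,0,-1.571],0.5],[[70,82,0],[0,0,-1.571],0.5],[[70,82,0],[0,0,-1.571],0.5],[[70,82,0],[0,0,-1.571],0.5],[[70,82,0],[0,0,-1.571],0.5],[[70,82,0],[0,0,-1.571],0.5],[[70,82,0],[0,0,-1.571],0.5]]'; python3 -m pendant '[[[0,0,0],[0,0,-0.071],0.5],[[0,0,0],[0,0,-0.071],0.5],[[0,0,0],[0,0,-0.071],0.5]]'
python3 - <<'E'
from h import *
snap('wrist','w4');C=cloud('w4');print(bot.state()['ee_rot'])
for f in ('w4',):
 rep('foot',C,161,168,(561,143),25);rep('mouth',C,120,130,(561,143),35);rep('knob',C,201,207,(491,62),30);rep('nut',C,181,189,(572,74),16)
E
```

```text
clock: 7.45
eef_pos: [560.9, 143.2, 432.6]
ee_rot: [-179.8, -0.0, 102.6]
force: [0.7, -0.8, 1.2]
finger_gap: 0.751
clock: 7.75
eef_pos: [561.0, 143.2, 433.4]
ee_rot: [-179.9, -0.0, 99.1]
force: [0.2, 0.2, -0.9]
finger_gap: 0.752
[-1.79903137e+02 -5.36219451e-03  9.90452396e+01]
foot 1661 mid [561.1 143.3 164.2] size [29.8 30.1  3. ] circ [561.1 142.9] 16.9 px 325.0 239.0
mouth 1460 mid [561.1 149.2 123.7] size [47.8 36.5  4.4] circ [561.2 143.2] 25.8 px 325.0 213.0
knob 0
nut 296 mid [571.7  73.4 183.4] size [12.8 13.8  3.6] circ [571.9  73.2] 8.0 px 324.0 341.0
```

View pics/w4.png

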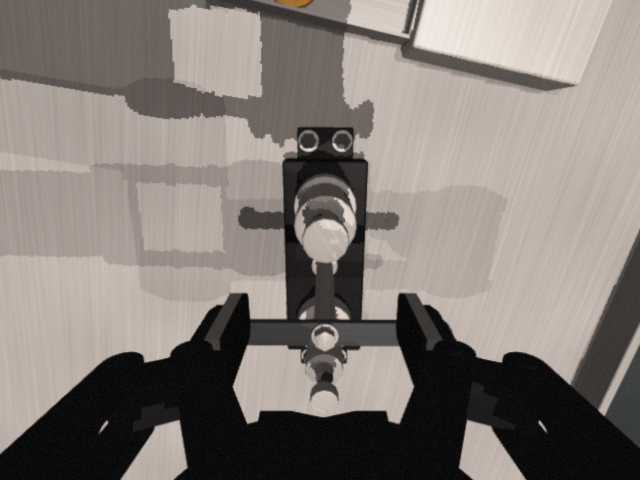

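Clear view: the foot at (325,239) is concentric with the mouth, and the bar is square. Descend and grip.

```bash
python3 -m pendant '[[[0,0,-40],[0,0,0],0.5],[[0,0,-80],[0,0,0],0.5],[[0,0,-105],[0,0,0],0.5],[[0,0,-120],[0,0,0],0.5],[[0,0,-120],[0,0,0],0.5],[[0,0,-120],[0,0,0],0.5]]';  python3 -m pendant '[[[0,0,0],[0,0,0],0.2],[[0,0,0],[0,0,0],0],[[0,0,0],[0,0,0],-0.1],[[0,0,0],[0,0,0],-0.2],[[0,0,0],[0,0,0],-1],[[0,0,0],[0,0,0],-1],[[0,0,0],[0,0,0],-1],[[0,0,0],[0,0,0],-1]]'; python3 -c "
from h import *
s=bot.state();print(s['eef_pos'],s['force'],s['ft_torque'],s['finger_gap'])"
```

```text
clock: 8.4
eef_pos: [561.2, 143.3, 315.0]
ee_rot: [180.0, -0.0, 99.0]
force: [0.4, -0.3, -0.7]
finger_gap: 0.749
clock: 9.2
eef_pos: [561.2, 143.3, 315.6]
ee_rot: [179.9, 0.0, 98.9]
force: [0.2, 0.5, 6.2]
finger_gap: 0.378
[561.20573623 143.2969397  315.55372595] [0.1723589  0.53265249 6.20628911] [-0.01023693  0.10588219  0.05974045] 0.3779131058404992
```

```bash
python3 -m pendant '[[[0,0,2],[0,0,0],-1],[[0,0,4],[0,0,0],-1],[[0,0,7],[0,0,0],-1],[[0,0,10],[0,0,0],-1],[[0,0,10],[0,0,0],-1]]'; python3 -c "
from h import *
s=bot.state();print(s['force'],s['ft_torque'])"
```

```text
clock: 9.7
eef_pos: [561.0, 143.3, 325.0]
ee_rot: [180.0, 0.0, 98.9]
force: [2.4, -0.7, -3.4]
finger_gap: 0.371
[ 2.38448043 -0.69957539 -3.38205797] [ 0.1005769  -0.48091006 -0.01395082]
```

```bash
python3 -m pendant '[[[0,0,4],[0,0,0],-1],[[0,0,8],[0,0,0],-1],[[0,0,12],[0,0,0],-1],[[0,0,16],[0,0,0],-1],[[0,0,20],[0,0,0],-1],[[0,0,24],[0,0,0],-1],[[0,0,28],[0,0,0],-1],[[0,0,31],[0,0,0],-1],[[0,0,33],[0,0,0],-1],[[0,0,33],[0,0,0],-1]]'; python3 - <<'E'
from h import *
s=bot.state();print(s['force'],s['ft_torque'])
snap('wrist','w5');snap('side','s5');snap('top','t5')
C=cloud('w5')
P,m=band(C,190,225,(561,143),16)
print(len(P));h=np.histogram(P[:,2],bins=np.arange(190,226));print(h[0])
for f,c in(('s5',cloud('s5')),('w5',C)):
  for z in ((200,212),): rep(f,c,*z,(561,143),20)
a=cv2.imread('pics/w5.png');b=cv2.resize(cv2.imread('pics/s5.png')[160:360,220:420],(480,480),interpolation=cv2.INTER_CUBIC)
cv2.imwrite('pics/m5.png',cv2.resize(np.hstack([a[:,160:500],b]),None,fx=.95,fy=.95))
E
```

```text
clock: 10.7
eef_pos: [560.9, 143.3, 358.1]
ee_rot: [180.0, 0.0, 98.9]
force: [1.2, 0.1, -3.4]
finger_gap: 0.371
[ 1.17286123  0.06939192 -3.41817629] [ 0.03730149 -0.23520894  0.00338923]
5147
[   0    0    1    3    0    5   18   23   20   32   34   32   39   51
   49  199 2070 2188  196   10   11    6   13    7   18    2   11   13
    8   15   12   22   35    4    0]
s5 220 mid [561.6 144.4 205.7] size [30.9 31.  10.3] circ [561.5 144.2] 19.7 px 278.0 265.0
w5 5799 mid [560.  143.4 205.1] size [31.1 30.7  8.2] circ [561. 143.] 20.0 px 323.0 328.0
```

View pics/m5.png

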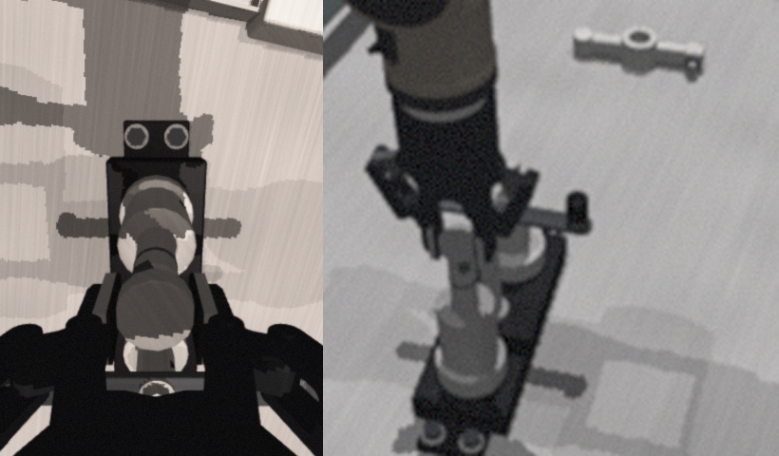

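```bash
python3 -m pendant '[[[0,0,1.2],[0,0,0],-1],[[0,0,2.2],[0,0,0],-1],[[0,0,2.2],[0,0,0],-1]]'; python3 - <<'E'
from h import *
snap('wrist','w6')
for f,z in (('w4',(158,170)),('w5',(203,211)),('w6',(203,215))):
    P,m=band(cloud(f),*z,(561,143),11);k=np.median(P[:,2]);Q=P[abs(P[:,2]-k)<2];
    A=np.c_[Q[:,:2]-(561,143),np.ones(len(Q))];print(f,len(Q),Q[:,2].mean(),np.linalg.lstsq(A,Q[:,2],rcond=None)[0])
C=cloud('w6');rep('nut',C,181,189,(572,74),16);rep('sfoot',C,161,168,(582,5),25)
s=bot.state();print(s['eef_pos'],s['force'],s['ft_torque'])
E
```

```text
clock: 11.15
eef_pos: [560.9, 143.2, 360.0]
ee_rot: [-180.0, 0.0, 98.9]
force: [0.2, -0.4, -4.5]
finger_gap: 0.371
w4 711 164.4423705922258 [ 3.33050770e-03 -2.66674193e-03  1.64442779e+02]
w5 2181 207.06125700218985 [7.01039525e-03 1.71661102e-04 2.07061534e+02]
w6 2191 208.97769308976 [ 6.12781664e-03 -2.77854672e-03  2.08978630e+02]
nut 110 mid [571.1  79.4 182.4] size [9.9 3.8 2.7] circ [571.3  78.5] 5.5 px 324.0 413.0
sfoot 0
[560.9320984  143.25083444 359.98036862] [-0.07076515  0.61109907 -5.44845278] [ 0.0695623  -0.12621823 -0.02713722]
```

```bash
python3 -m pendant '[[[0,0,0.5],[0,0,0],-1],[[0,0,0.5],[0,0,0],-1],[[0,0,0.5],[0,0,0],-1],[[0,0,0.5],[0,0,0],-1],[[0,0,0.5],[0,0,0],-1]]'; python3 - <<'E'
from h import *
snap('wrist','w7');snap('top','t7');snap('side','s7')
P,m=band(cloud('w7'),203,215,(561,143),11);print(np.median(P[:,2]))
C=cloud('t7');rep('knob',C,198,209,(491,60),20);C=cloud('s7');rep('knob s',C,198,209,(491,60),20);rep('sfoot s',C,158,169,(582,4),18);rep('above',C,171,180,(582,4),14)
s=bot.state();print(s['eef_pos'],s['force'],s['ft_torque'])
E
```

```text
clock: 11.7
eef_pos: [561.0, 143.2, 360.4]
ee_rot: [-180.0, 0.0, 98.9]
force: [0.4, 0.4, -4.3]
finger_gap: 0.372
209.38285010048372
knob 61 mid [493.3  61.9 203.2] size [17.6 17.6  9. ] circ [493.4  61.7] 9.9 px 296.0 264.0
knob s 79 mid [490.6  62.8 202.9] size [17.7 17.7  8.5] circ [491.2  62.3] 10.1 px 331.0 247.0
sfoot s 38 mid [580.4   1.4 164.7] size [17.3 15.7  7.7] circ [581.3   2.7] 11.1 px 303.0 229.0
above 0
[560.96184945 143.24870413 360.42227526] [-0.14324565  0.63365747 -4.35051435] [ 0.0198284  -0.11383809  0.05078603]
```

Lift is 44.9 mm by both camera and TCP. The keeper is square, the small plunger is down, and the side force is under 1 N, so I'm handing in.

```bash
python3 -c "
from rig import bot
print(bot.job_done())"
```

```text
the job is handed in; nothing more can be done
None
```

The keeper is turned square with its knob towards the robot. The thicker plunger is gripped by its foot, drawn straight up about 45 mm and held there. I handed the job in at about 11.8 s.

Last checks:
- **Keeper:** the bar stood at about 90.1° to the row when I measured it after the turn. The knob was still in that place at the end, with the cameras agreeing to about 2–3 mm.
- **Lift:** the plunger rose 44.9 mm, both by the wrist camera and by the arm's own position. The camera's absolute height for the foot's top was 209.4 mm against the ideal 210 mm. It read about 0.6 mm low before the lift too, so I trusted the difference.
- **Sideways load:** under 1 N at the end; the vertical force of about 4.4 N matches the plunger's weight. Early in the lift I saw 2.4 N sideways for one reading.
- **Thinner plunger:** still down, with its foot's top at about 165 mm and nothing above it.
- **Grip:** the fingers read about 32 mm on the 34 mm foot, but the plunger did not slip.
- **Other spares:** the arm never went near them at their height. I did not re-measure them.

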